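# Lid and clip the rusk box

### The job

Close up the rusk box so the rusks stay crisp: lift the lid by its handle and set it gently and squarely down on the box, all four clips still open, then snap the clips down over the rim so that each one stays home by itself. Go from corner to opposite corner so the seal seats evenly: one clip, then the one diagonally across, then the other two. Leave the jug, the canister and the mug where they are.

Things in the scene. Friction and masses are not known exactly. Their poses are not given: they have to be found in the camera images.
- rusk_box: Clear box full of rusks (below 90 mm), open on top, upright on non-slip feet; it does not shift. Body 200 (x) x 126 (y) x 100 mm high, 3 mm walls, mouth 194 x 120 mm inside. Rim flange all round, top level at 100 mm, ending in a 6 mm rolled white bead, 224 x 152 mm over all. Origin: centre of the underside; x along its length, z up.
- lid: Loose white lid, 0.24 kg, 222 (x) x 148 (y) mm, right way up. Origin: centre of the flange's underside, 9 mm above the counter at the start, 100 mm above the box's origin when seated (x along the box's x; half a turn either way is alike). A rounded plug ring 191 x 117 mm reaches 9 mm below it: 1.5 mm play a side in the mouth, guides itself in from 2.5 mm off. Plate 5 mm thick, border 10 mm.
- lid_handle (a point): Centre of the grip bar of the lid's blue handle, 31 mm above the lid's origin, over its centre; axes as the lid's. Bar 94 mm long along the lid's x, 16 mm wide (y), 14 mm high, 19 mm of free space between it and the plate; posts under it at x = +-40 mm.
- clip_a (a joint): Angle of the blue clip at the lid's +x end, +y side (diagonal to clip_c). 0 = home, hanging down outside the rim, hook under the bead; grows outward and up (1.57 = level), stop 2.2. Spring and stops: it stands open at about 1.6-2.1 and springs back there unless snapped. Pushed down and in at its lower end it goes easily to 0.6, needs 8-15 N past 0.3, snaps in by itself below 0.2 and stays (0-0.2).
- clip_a_pad (a point): Push point on clip_a's outer face, mid-width, 6 mm from its lower edge; moves with it. y out of the outer face, z towards the hinge. Hinge axis parallel to the lid's x, middle at (62, 75.5, 9) mm in the lid's frame. Plate 44 mm wide, 3 mm thick, lower edge 36 mm from the hinge; when home its outer face is at y = +-81.5 mm, its lower edge at z = -27 mm in the lid's frame.
- clip_b (a joint): Angle of the blue clip at the lid's -x end, +y side (diagonal to clip_d). 0 = home, hanging down outside the rim, hook under the bead; grows outward and up (1.57 = level), stop 2.2. Behaves as clip_a.
- clip_b_pad (a point): Push point on clip_b's outer face, mid-width, 6 mm from its lower edge; moves with it. y out of the outer face, z towards the hinge. Hinge axis parallel to the lid's x, middle at (-62, 75.5, 9) mm in the lid's frame. Sizes as clip_a.
- clip_c (a joint): Angle of the blue clip at the lid's -x end, -y side (diagonal to clip_a). 0 = home, hanging down outside the rim, hook under the bead; grows outward and up (1.57 = level), stop 2.2. Behaves as clip_a.
- clip_c_pad (a point): Push point on clip_c's outer face, mid-width, 6 mm from its lower edge; moves with it. y out of the outer face, z towards the hinge. Hinge axis parallel to the lid's x, middle at (-62, -75.5, 9) mm in the lid's frame. Sizes as clip_a.
- clip_d (a joint): Angle of the blue clip at the lid's +x end, -y side (diagonal to clip_b). 0 = home, hanging down outside the rim, hook under the bead; grows outward and up (1.57 = level), stop 2.2. Behaves as clip_a.
- clip_d_pad (a point): Push point on clip_d's outer face, mid-width, 6 mm from its lower edge; moves with it. y out of the outer face, z towards the hinge. Hinge axis parallel to the lid's x, middle at (62, -75.5, 9) mm in the lid's frame. Sizes as clip_a.
- jug: Blue ceramic jug, 185 mm high, 120 mm across plus a handle; origin at the centre of its foot. Bystander.
- canister: Clear acrylic canister with a steel-hinged lid, closed, 162 mm high, 114 mm across; origin at the centre of its foot. Bystander.
- mug: White mug, 85 mm high, 82 mm across plus a handle; origin at the centre of its foot. Bystander.

How it is judged:
By the outcome, as a careful person would: the job done as asked, in the order asked, and still so for the second after the job is handed in, with the robot touching nothing.
It also fails if it takes over 64 s, if anything falls off the work surface, if the arm or the gripper's body presses on something with over 40 N, if the wrist force passes 120 N, or if a joint passes its speed limit or range.

### The arm

A 6-joint arm with a two-finger parallel gripper is mounted at the origin on the work surface. World frame = base frame: x ahead of the robot, y to its left, z up, the work surface at z = 0. Lengths are in m, angles in rad, forces in N, time in s.
With the tool pointing down it reaches from about 0.275 to 0.875 m from the base axis. Payload 12.5 kg.
Tool frame: the origin (TCP) lies midway between the tips of the shut fingers; the grasp point (between the pads) lies 19 mm behind it; z points along the fingers, y is the direction in which the jaws open and shut (so a half turn about z gives the same grasp; the last joint's range is limited). The gripper opens to 85 mm and grips with 20 to 120 N. Pads are 22 mm wide; open, the fingers measure 114 mm over their backs; the gripper's body (76 mm by 85 mm) begins 54 mm behind the grasp point. The pads swing forward as they close: fully open they stand 13 mm farther back than shut.
Start: joints at [-1.389, 0.351, 1.652, -0, 1.139, -0.085], TCP at [0.145, -0.531, 0.231] pointing down, gripper open.
Joint ranges: [-2.75, 2.75], [-0.79, 2.1], [0.01, 2.65], [-1.57, 4.71], [0.07, 3.14], [-2.87, 2.87]. Speed limits (rad/s): [2.22, 2.22, 2.79, 3.14, 3.14, 3.14].

### API

Orientations are given as a 3x3 rotation matrix whose columns are the frame's x, y, z axes.
In Python, from cell import ctrl gives the robot as it stands.
- The arm moves only by the tool step_arm, never from a script. Its argument "motion" is a list of rows, each an object with "rotation": the turn, a rotation vector about the tool's x, y, z in rad, a list of three; "linear": the shift along the tool's x, y, z in m, a list of three; "gripper": the closure, from -1 (fully open) to 1 (shut). A call has 1 to 12 rows; each row shifts and turns the pose as measured when the row begins, along the tool's axes as they then stand; what a row does not reach is not made up. A row lasts 1/8 s, in which the tool goes at most 62.5 mm and 10.7 degrees, less where a joint would pass 70% of its speed; a pose out of reach is approached as far as the arm can. A call with a gripper value outside its range is refused whole. The fingers move at their own pace and stop on an object; the grip force is fixed at half the most. Time passes only in rows, so rows that do not move let the fingers close. It gives the time, the measured TCP pose, the force and the opening at its end, in the units of the state.
- ctrl.read_state(): the state, without advancing time (a new reading comes with each control period).
- ctrl.read_camera(name): name is "scene" or "top" or "wrist"; returns a dict with "frame" (420x560x3 uint8, red, green, blue), "z_map" (420x560 float32, m along the optical axis (not along the pixel's ray), 0 where there is no reading), "intrinsics" (3x3 intrinsics, pixels), "xyz" and "rotation" of the camera in the world; the wrist camera has in their place "mount" (4x4, takes a point from camera to tool coordinates, whose origin is the TCP and whose axes are the flange's). Camera axes: x right, y down, z forward; pixel columns grow to the right and rows downward; lengths in m; the calibration is good to about 2 mm. The wrist camera is an equidistant fisheye: a pixel r from the principal point sees the ray r / f radians off the axis. A picture is of the moment at which its call begins: read the wrist's pose just before it.
- ctrl.close_job(): hands the job in, once; it reports no verdict.
Trained networks look in a picture, given as the dict that the camera call returned (one of the last four; its "shot" number tells which), for a name from the list of things; names that differ only in an ending like _2 or _b are one class to them, and where a whole thing is asked for, a point or a joint stands for the part that bears it (a point fixed in the world has none). Each returns a list of dicts, best first, with "conf" (0 to 1); they miss things now and then, are a little off and sometimes report something else, mostly with a low value. They report only what shows in the picture. A call takes as long as a camera call.
- ctrl.recognise(picture, thing): "position" ([column, row] in pixels, amid what is visible of it).
- ctrl.trace(picture, thing): "mask" (420x560 bool, what is visible of it) and "position" ([column, row] in pixels, amid what is visible of it).
- ctrl.landmark_of(picture, thing): "position" ([column, row] in pixels: a listed point, or the origin of a listed thing).
The state is a dict: "clock": time; "joint_pos": joint angles; "joint_velocities": joint speeds; "effort": joint torques, N m; "position": TCP position; "ee_rot": TCP orientation; "ft_force": force on the tool from outside, world axes, zero at the start; "moment": the same for the moment, N m; "grip_width": finger opening in m.
Only numpy, scipy, OpenCV 4.12 (cv2) and the standard library are available. Lean on these libraries where they do the work, as an engineer would, in place of code of your own. Each camera call takes 0.05 s, during which the arm holds its last target.

## Working session

There is one attempt and no reset: what is moved stays moved. The work goes in short steps, Python scripts to look and compute and a tool call to move; the robot and the scene stay as the last step left them, time stands still between calls to the robot, and variables do not carry over. Pictures are saved under pics/ and viewed, and the job is handed in when it is done.

Besides the shell and the picture viewer there is one more tool, called after ">>>" as a command line: name --argument value ..., lists and objects as JSON in quotes. step_arm: Moves the arm, as the interface text tells. Its arguments: {"type":"object","properties":{"motion":{"type":"array","items":{"type":"object","properties":{"rotation":{"type":"array","items":{"type":"number"}},"linear":{"type":"array","items":{"type":"number"}},"gripper":{"type":"number"}}}}},"required":["motion"]}

```bash
ls; mkdir -p pics; cat > h.py <<'E'
import numpy as np, cv2
from cell import ctrl
def save(p,n): cv2.imwrite('pics/'+n+'.png', cv2.cvtColor(p['frame'],cv2.COLOR_RGB2BGR))
def pt(p,u,v,z):
    K=p['intrinsics']; c=np.array([(u-K[0,2])/K[0,0]*z,(v-K[1,2])/K[1,1]*z,z])
    return np.array(p['rotation'])@c+np.array(p['xyz'])
def cloud(p):
    K=p['intrinsics']; z=p['z_map']; v,u=np.mgrid[:z.shape[0],:z.shape[1]]
    c=np.stack([(u-K[0,2])/K[0,0]*z,(v-K[1,2])/K[1,1]*z,z],-1)
    w=c@np.array(p['rotation']).T+np.array(p['xyz']); w[z==0]=np.nan
    return w
def ray(p,u,v,h):
    a=pt(p,u,v,1.0); o=np.array(p['xyz']); d=a-o; return o+d*(h-o[2])/d[2]
E
python3 - <<'E'
from h import *
np.set_printoptions(precision=4,suppress=True)
s=ctrl.read_state(); print(s)
for n in ['top','scene']:
    p=ctrl.read_camera(n); save(p,n+'0'); np.savez(n+'0',**{k:p[k] for k in ['frame','z_map','intrinsics','xyz','rotation']})
    print(n,p['xyz'],p['rotation'],p['intrinsics'])
    w=cloud(p)
    for t in ['rusk_box','lid','lid_handle','clip_a_pad','jug','canister','mug']:
        for r in ctrl.landmark_of(p,t)[:4]:
            u,v=r['position']; print(t,r['conf'],u,v,w[int(round(v)),int(round(u))])
p=ctrl.read_camera('wrist'); save(p,'wrist0'); print(p['mount'],p['intrinsics'])
E
```

```text
pics
{'clock': 0.0, 'joint_pos': array([-1.3886,  0.3512,  1.6525, -0.    ,  1.1391, -0.0846]), 'joint_velocities': array([-0.0001, -0.0004,  0.0001,  0.0024,  0.0004, -0.0003]), 'effort': array([ -0.0002, -50.611 , -29.1405,  -0.0001,   0.0046,   0.    ]), 'position': array([ 0.1449, -0.5302,  0.2307]), 'ee_rot': array([[ 0.9646,  0.2636, -0.0002],
       [ 0.2636, -0.9646,  0.0012],
       [ 0.0001, -0.0012, -1.    ]]), 'ft_force': array([-0.245 ,  1.4048,  0.3368]), 'moment': array([ 0.0315, -0.0131, -0.0131]), 'grip_width': 0.085205096119248}
top [0.3971 0.0169 1.3151] [[-0.0193 -0.9829  0.1831]
 [-0.9998  0.0185 -0.0063]
 [ 0.0028 -0.1832 -0.9831]] [[428.3369   0.     280.1107]
 [  0.     428.3369 213.8507]
 [  0.       0.       1.    ]]
rusk_box 0.57 231.0 243.2 [0.5447 0.1535 0.0736]
lid 0.61 334.2 243.6 [ 0.5389 -0.1495  0.0485]
lid_handle 0.91 333.0 242.8 [ 0.5414 -0.146   0.0532]
clip_a_pad 0.71 297.1 226.2 [ 0.5984 -0.042   0.0273]
jug 0.72 114.2 252.2 [0.5184 0.4679 0.1373]
canister 0.77 466.1 259.1 [ 0.48   -0.4944  0.147 ]
mug 0.58 298.9 177.2 [ 0.758  -0.0534  0.0068]

[... 233 characters left out ...]
.5633 0.1654 0.0196]
lid 0.55 241.3 192.9 [ 0.5801 -0.1547  0.0444]
lid 0.16 209.5 180.7 [ 0.4839 -0.2706  0.007 ]
lid_handle 0.84 238.8 184.3 [ 0.54   -0.1586  0.047 ]
clip_a_pad 0.55 237.2 185.3 [ 0.5209 -0.167   0.0135]
clip_a_pad 0.48 270.2 195.4 [ 0.5953 -0.0465  0.0322]
jug 0.91 402.1 171.9 [0.5681 0.474  0.0513]
canister 0.85 135.6 188.5 [ 0.5503 -0.5294  0.1065]
canister 0.46 322.2 184.1 [0.5944 0.1514 0.0678]
mug 0.93 276.2 234.6 [ 0.753  -0.044   0.0035]
[[-0.0003 -0.957  -0.2899  0.0742]
 [ 1.     -0.0005  0.0005 -0.0009]
 [-0.0007 -0.2899  0.957  -0.1432]
 [ 0.      0.      0.      1.    ]] [[325.1923   0.     277.2831]
 [  0.     325.1923 209.2676]
 [  0.       0.       1.    ]]
```

```bash
python3 -c "
import cv2
a=cv2.imread('pics/top0.png');b=cv2.imread('pics/scene0.png')
cv2.imwrite('pics/topz.png',cv2.resize(a[150:330,80:520],None,fx=1.8,fy=1.8,interpolation=3))
cv2.imwrite('pics/scenez.png',cv2.resize(b[100:300,80:480],None,fx=2,fy=2,interpolation=3))"
```

```text
(no output)
```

View pics/topz.png

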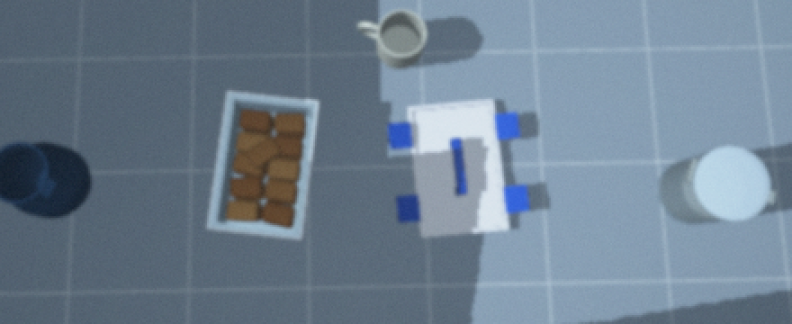

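View pics/scenez.png

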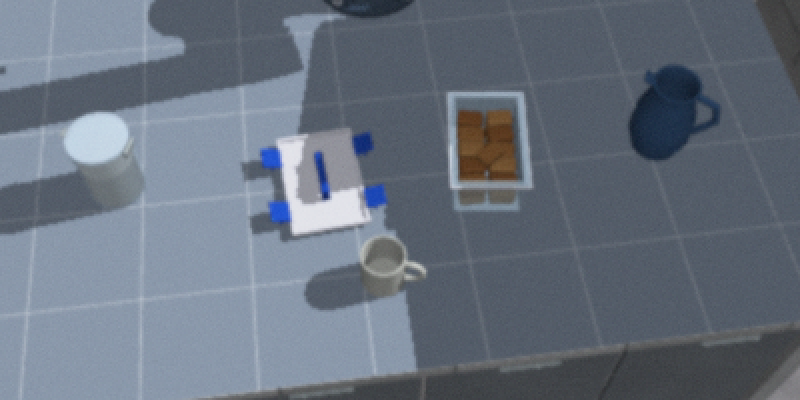

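View pics/wrist0.png

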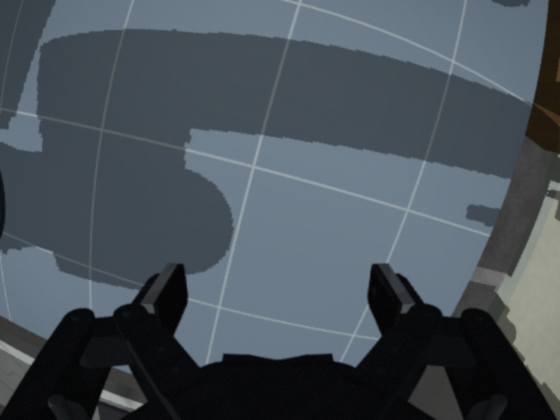

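```bash
cat > m.py <<'E'
from h import *
import sys
np.set_printoptions(precision=4,suppress=True)
for n in ['top','scene']:
    p=ctrl.read_camera(n)
    for t,h in [('lid',0.014),('lid_handle',0.045),('rusk_box',0.100)]:
        for r in ctrl.trace(p,t)[:1]:
            m=r['mask'].astype(np.uint8)
            im=p['frame'].copy(); im[m>0]=im[m>0]//2+np.array([120,0,0],np.uint8); cv2.imwrite(f'pics/m_{n}_{t}.png',cv2.resize(im[100:320,80:500,::-1],None,fx=1.8,fy=1.8))
            cs,_=cv2.findContours(m,cv2.RETR_EXTERNAL,cv2.CHAIN_APPROX_NONE)
            c=max(cs,key=cv2.contourArea)[:,0]
            w=np.array([ray(p,u,v,h)[:2] for u,v in c])
            (cx,cy),(a,b),ang=cv2.minAreaRect((w*1000).astype(np.float32))
            M=np.array([ray(p,u,v,h)[:2] for v,u in np.argwhere(m>0)])
            ev,V=np.linalg.eigh(np.cov(M.T)); x=V[:,1]*np.sign(V[0,1])
            print(n,t,r['conf'],m.sum(),'rect',cx,cy,a,b,ang,'mean',M.mean(0),'yaw',np.degrees(np.arctan2(x[1],x[0])))
E
python3 m.py; cd pics; python3 -c "
import cv2,numpy as np
L=[cv2.resize(cv2.imread(f'm_{n}_{t}.png'),(400,210)) for n in['top','scene'] for t in ['lid','rusk_box']]
cv2.imwrite('mm.png',np.vstack([np.hstack(L[:2]),np.hstack(L[2:])]))"
```

```text
top lid 0.75 4265 rect 547.8613891601562 -154.95883178710938 223.593017578125 226.17747497558594 4.73618745803833 mean [ 0.5465 -0.1546] yaw 2.8790556227291435
top lid_handle 0.87 4317 rect 544.6798095703125 -151.11668395996094 222.70053100585938 218.11331176757812 3.7832586765289307 mean [ 0.5426 -0.1513] yaw 4.419034861912263
top rusk_box 0.64 4122 rect 549.5005493164062 163.7936553955078 151.704833984375 223.4302215576172 82.35069274902344 mean [0.5477 0.164 ] yaw -7.937665886430063
scene lid 0.74 2325 rect 545.3181762695312 -152.3127899169922 231.25889587402344 223.47080993652344 4.438934326171875 mean [ 0.5461 -0.1537] yaw 4.9598202185950875
scene lid_handle 0.88 2356 rect 563.3939208984375 -150.68048095703125 228.4204559326172 219.3911590576172 3.9278666973114014 mean [ 0.5672 -0.1515] yaw 6.491626278815208
scene rusk_box 0.61 2260 rect 571.108154296875 160.84388732910156 151.3545684814453 265.4398193359375 82.39859771728516 mean [0.5737 0.1595] yaw -10.700910057734415
```

View pics/mm.png

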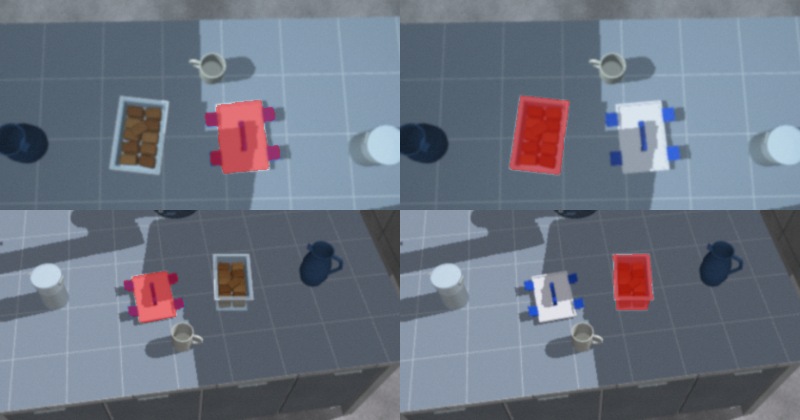

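>>> step_arm --motion '[{"linear": [0.04, -0.021, -0.003], "rotation": [0, 0, 0], "gripper": -1}, {"linear": [0.05, -0.0265, -0.003], "rotation": [0, 0, 0], "gripper": -1}, {"linear": [0.05, -0.0265, -0.003], "rotation": [0, 0, 0], "gripper": -1}, {"linear": [0.05, -0.0265, -0.003], "rotation": [0, 0, 0], "gripper": -1}]'

```text
clock: 1.75
position: [0.3039, -0.3818, 0.2433]
ee_rot: [[0.966, 0.258, 0.0], [0.258, -0.966, -0.001], [0.0, 0.001, -1.0]]
ft_force: [0.4, -0.6, -0.4]
grip_width: 0.0852
```

>>> step_arm --motion '[{"linear": [0.0489, -0.0264, -0.003], "gripper": -1, "rotation": [0, 0, 0]}, {"linear": [0.0489, -0.0264, -0.003], "gripper": -1, "rotation": [0, 0, 0]}, {"linear": [0.0489, -0.0264, -0.003], "gripper": -1, "rotation": [0, 0, 0]}, {"linear": [0.0489, -0.0264, -0.003], "gripper": -1, "rotation": [0, 0, 0]}, {"linear": [0.0489, -0.0264, -0.003], "gripper": -1, "rotation": [0, 0, 0]}, {"linear": [0.0489, -0.0264, -0.003], "gripper": -1, "rotation": [0, 0, 0]}, {"linear": [0, 0, 0], "gripper": -1, "rotation": [0, 0, 0.09]}, {"linear": [0, 0, 0], "gripper": -1, "rotation": [0, 0, 0.09]}]'

```text
clock: 2.75
position: [0.5563, -0.1409, 0.2627]
ee_rot: [[0.997, 0.081, 0.003], [0.081, -0.997, -0.002], [0.003, 0.003, -1.0]]
ft_force: [-0.2, -0.7, -0.7]
grip_width: 0.0852
```

```bash
cat >> h.py <<'E'
def wray(p,s,u,v,h):
    K=p['intrinsics']; dx,dy=(u-K[0,2]),(v-K[1,2]); r=np.hypot(dx,dy); th=r/K[0,0]
    d=np.array([dx/r*np.sin(th),dy/r*np.sin(th),np.cos(th)]) if r>0 else np.array([0,0,1.])
    M=np.array(p['mount']); R=np.array(s['ee_rot']); o=R@M[:3,3]+s['position']; d=R@M[:3,:3]@d
    return o+d*(h-o[2])/d[2]
E
cat > w.py <<'E'
from h import *
import sys,pickle
np.set_printoptions(precision=4,suppress=True)
s=ctrl.read_state(); p=ctrl.read_camera('wrist'); save(p,sys.argv[1]); pickle.dump((s,{k:p[k] for k in['frame','z_map','intrinsics','mount']}),open(sys.argv[1]+'.pkl','wb'))
print(s['clock'],s['position'],s['ee_rot'],s['ft_force'])
E
python3 w.py w1
```

```text
2.75 [ 0.5563 -0.1409  0.2627] [[ 0.9967  0.081   0.003 ]
 [ 0.0811 -0.9967 -0.0025]
 [ 0.0028  0.0027 -1.    ]] [-0.1581 -0.7225 -0.6816]
```

View pics/w1.png

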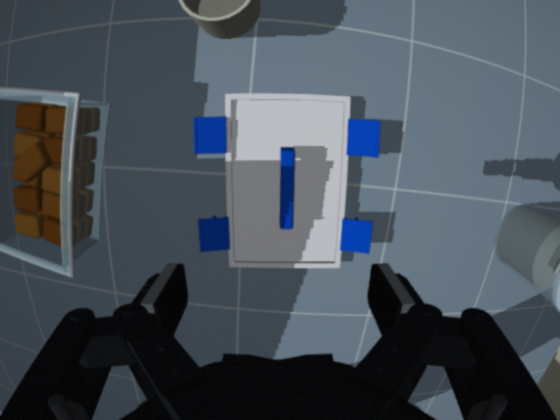

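```bash
cat > f.py <<'E'
from h import *
import pickle,sys
np.set_printoptions(precision=4,suppress=True)
s,p=pickle.load(open('w1.pkl','rb')); g=cv2.cvtColor(p['frame'],cv2.COLOR_RGB2GRAY)
f=p['frame'].astype(int); blue=((f[...,2]-f[...,0]>70)).astype(np.uint8)
n,l,st,c=cv2.connectedComponentsWithStats(blue)
for i in range(1,n):
    if st[i,4]>150:
        P=np.argwhere(l==i); h=0.047
        W=np.array([wray(p,s,u,v,h)[:2] for v,u in P]); rc=cv2.minAreaRect((W*1000).astype(np.float32))
        print(st[i],W.mean(0),rc)
q=np.float32([[226,94],[351,96],[340,268],[229,267]]).reshape(-1,1,2)
q=cv2.cornerSubPix(g,q.copy(),(4,4),(-1,-1),(3,50,.01))[:,0]
W=np.array([wray(p,s,u,v,0.012)[:2] for u,v in q]); print(q,W)
print('c',W.mean(0),'L',np.linalg.norm(W[0]-W[3]),np.linalg.norm(W[1]-W[2]),'W',np.linalg.norm(W[0]-W[1]),np.linalg.norm(W[3]-W[2]))
d=(W[0]+W[1]-W[2]-W[3]); print('yaw',np.degrees(np.arctan2(d[1],d[0])))
d=(W[0]+W[3]-W[1]-W[2]); print('yaw',np.degrees(np.arctan2(-d[0],d[1])))
E
python3 f.py
```

```text
[ 193  116   33   38 1193] [ 0.6027 -0.061 ] ((602.6075439453125, -60.70426940917969), (41.40824508666992, 36.67144012451172), 3.4964942932128906)
[ 347  119   34   39 1202] [ 0.6141 -0.2332] ((613.8394775390625, -233.4027099609375), (42.59819030761719, 38.1591796875), 3.405825614929199)
[281 148  13  81 952] [ 0.548  -0.1522] ((546.9847412109375, -152.52090454101562), (93.60980224609375, 13.420038223266602), 4.773135662078857)
[199 217  30  34 905] [ 0.4854 -0.07  ] ((485.6620178222656, -69.72633361816406), (42.382347106933594, 35.89653015136719), 5.465121746063232)
[340 218  33  36 996] [ 0.4968 -0.2411] ((496.3316650390625, -241.2360382080078), (45.501686096191406, 38.32400131225586), 3.619243860244751)
[[224.7994  93.5033]
 [350.1108  96.5176]
 [339.1743 267.2587]
 [228.9065 266.4001]] [[ 0.6513 -0.0701]
 [ 0.6609 -0.2209]
 [ 0.436  -0.2358]
 [ 0.4258 -0.0855]]
c [ 0.5435 -0.1531] L 0.22596624211670382 0.2254043040491921 W 0.1510234618758353 0.15064390805328415
yaw 3.8428203075065435
yaw 3.7655590835067
```

>>> step_arm --motion '[{"linear": [0.004, -0.0507, -0.0145], "gripper": -1, "rotation": [0, 0, 0]}, {"linear": [0.004, -0.0507, -0.0145], "gripper": -1, "rotation": [0, 0, 0]}, {"linear": [0.004, -0.0507, -0.0145], "gripper": -1, "rotation": [0, 0, 0]}, {"linear": [0.004, -0.0507, -0.0145], "gripper": -1, "rotation": [0, 0, 0]}, {"linear": [0.004, -0.0507, -0.0145], "gripper": -1, "rotation": [0, 0, 0]}, {"linear": [0.004, -0.0507, -0.0145], "gripper": -1, "rotation": [0, 0, 0.07]}, {"linear": [0, 0, 0], "gripper": -1, "rotation": [0, 0, 0.1]}, {"linear": [0, 0, 0], "gripper": -1, "rotation": [0, 0, 0.05]}]'

```text
clock: 3.8
position: [0.5553, 0.1732, 0.3518]
ee_rot: [[0.99, -0.14, 0.004], [-0.14, -0.99, -0.001], [0.004, 0.001, -1.0]]
ft_force: [-0.5, -0.1, 0.2]
grip_width: 0.0852
```

```bash
python3 w.py w2
```

```text
3.8 [0.5553 0.1732 0.3518] [[ 0.9902 -0.1397  0.0036]
 [-0.1397 -0.9902 -0.0015]
 [ 0.0038  0.0009 -1.    ]] [-0.5004 -0.119   0.1833]
```

View pics/w2.png

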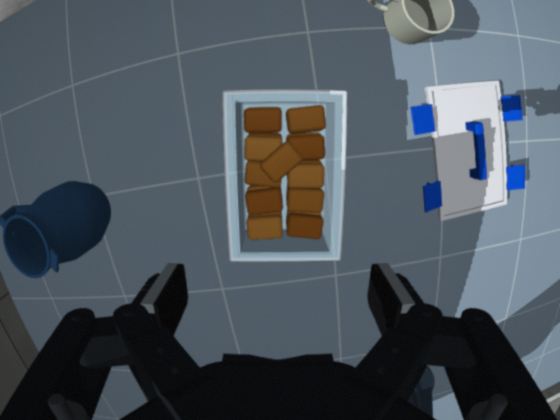

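```bash
sed -e 's/w1.pkl/w2.pkl/' -e 's/\[\[226.*\]\])/[[222,91],[347,90],[340,260],[230,261]])/' -e 's/,0.012)/,0.098)/' f.py > f2.py; grep q= f2.py; python3 f2.py|tail -9
```

```text
q=np.float32([[222,91],[347,90],[340,260],[230,261]]).reshape(-1,1,2)
q=cv2.cornerSubPix(g,q.copy(),(4,4),(-1,-1),(3,50,.01))[:,0]
 [345.8978  90.7412]
 [339.4805 259.4105]
 [229.9001 260.4439]] [[0.6672 0.2244]
 [0.6477 0.0764]
 [0.4278 0.106 ]
 [0.4476 0.254 ]]
c [0.5476 0.1652] L 0.22152928119053344 0.221867182388769 W 0.1492537673382914 0.14937130613010605
yaw -7.668576765103335
yaw -7.570948793348632
```

>>> step_arm --motion '[{"linear": [0, 0, 0], "gripper": -1, "rotation": [0, 0, -0.11]}, {"linear": [0, 0, 0], "gripper": -1, "rotation": [0, 0, -0.105]}, {"linear": [-0.0056, 0.053, 0.03], "gripper": -1, "rotation": [0, 0, 0]}, {"linear": [-0.0056, 0.053, 0.03], "gripper": -1, "rotation": [0, 0, 0]}, {"linear": [-0.0056, 0.053, 0.03], "gripper": -1, "rotation": [0, 0, 0]}, {"linear": [-0.0056, 0.053, 0.03], "gripper": -1, "rotation": [0, 0, 0]}, {"linear": [-0.0056, 0.053, 0.03], "gripper": -1, "rotation": [0, 0, 0]}, {"linear": [-0.0056, 0.053, 0.03], "gripper": -1, "rotation": [0, 0, 0]}, {"linear": [0, 0, 0], "gripper": -1, "rotation": [0, 0, 0]}]'

```text
clock: 4.97
position: [0.5506, -0.156, 0.1684]
ee_rot: [[0.995, 0.099, 0.007], [0.099, -0.995, -0.0], [0.007, 0.001, -1.0]]
ft_force: [-0.3, 0.4, 0.9]
grip_width: 0.0854
```

>>> step_arm --motion '[{"linear": [-0.0041, -0.0036, 0.03], "gripper": -1, "rotation": [0, -0.007, 0.024]}, {"linear": [0, 0, 0.03], "gripper": -1, "rotation": [0, 0, 0]}, {"linear": [0, 0, 0], "gripper": -1, "rotation": [0, 0, 0]}]'

```text
clock: 5.35
position: [0.5471, -0.1528, 0.1087]
ee_rot: [[0.997, 0.077, 0.003], [0.077, -0.997, -0.001], [0.002, 0.001, -1.0]]
ft_force: [-0.0, 0.1, -0.3]
grip_width: 0.0856
```

```bash
python3 w.py w3; sed 's/w1.pkl/w3.pkl/' f.py > f3.py; python3 f3.py|head -8
```

```text
5.35 [ 0.5471 -0.1528  0.1087] [[ 0.997   0.0774  0.0025]
 [ 0.0774 -0.997  -0.0011]
 [ 0.0024  0.0013 -1.    ]] [-0.0371  0.0584 -0.2945]
[ 127  106   52   62 2977] [ 0.6027 -0.0654] ((602.3657836914062, -64.9786148071289), (39.715877532958984, 36.54078674316406), 4.025609493255615)
[ 376  107   56   65 3159] [ 0.614  -0.2305] ((613.5182495117188, -230.9161376953125), (41.248294830322266, 38.44828796386719), 4.020127773284912)
[ 267  157   23  132 2661] [ 0.5499 -0.1522] ((546.648193359375, -152.3314666748047), (94.1592788696289, 14.195632934570312), 4.0327067375183105)
[185 265   8  45 157] [ 0.4912 -0.0899] ((492.75958251953125, -89.89070129394531), (5.010856628417969, 38.94579315185547), 88.42922973632812)
[360 266  11  46 276] [ 0.4999 -0.2223] ((501.23297119140625, -221.40084838867188), (40.56903076171875, 8.073623657226562), 11.737889289855957)
[[223.1904  93.7753]
 [351.      96.    ]
 [340.     268.    ]
```

View pics/w3.png

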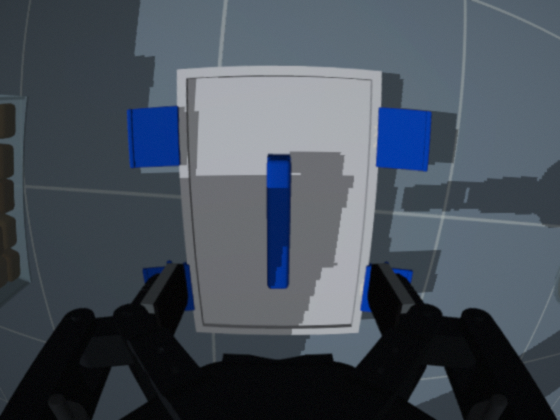

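>>> step_arm --motion '[{"linear": [-0.0005, -0.0005, 0.04], "gripper": -1, "rotation": [0, -0.002, 0.006]}, {"linear": [0, 0, 0.03], "gripper": -1, "rotation": [0, 0, 0]}, {"linear": [0, 0, 0.0145], "gripper": -1, "rotation": [0, 0, 0]}, {"linear": [0, 0, 0], "gripper": -1, "rotation": [0, 0, 0]}]'

```text
clock: 5.9
position: [0.5525, -0.1531, 0.0306]
ee_rot: [[0.997, 0.075, 0.013], [0.075, -0.997, -0.006], [0.012, 0.007, -1.0]]
ft_force: [0.5, 0.1, -0.3]
grip_width: 0.0855
```

>>> step_arm --motion '[{"linear": [-0.0058, 0, 0.006], "gripper": -1, "rotation": [0.006, -0.0128, 0]}, {"linear": [0, 0, 0], "gripper": -1, "rotation": [0, 0, 0]}]'

```text
clock: 6.15
position: [0.5476, -0.1539, 0.0265]
ee_rot: [[0.997, 0.075, 0.002], [0.075, -0.997, -0.001], [0.002, 0.002, -1.0]]
ft_force: [-0.5, 0.5, 0.6]
grip_width: 0.0854
```

>>> step_arm --motion '[{"linear": [-0.001, -0.0014, 0.003], "gripper": -1, "rotation": [0.001, -0.002, 0]}, {"linear": [0, 0, 0], "gripper": 1, "rotation": [0, 0, 0]}, {"linear": [0, 0, 0], "gripper": 1, "rotation": [0, 0, 0]}, {"linear": [0, 0, 0], "gripper": 1, "rotation": [0, 0, 0]}, {"linear": [0, 0, 0], "gripper": 1, "rotation": [0, 0, 0]}, {"linear": [0, 0, 0], "gripper": 1, "rotation": [0, 0, 0]}]'

```text
clock: 6.9
position: [0.5471, -0.1527, 0.0247]
ee_rot: [[0.997, 0.075, 0.001], [0.075, -0.997, -0.001], [0.001, 0.001, -1.0]]
ft_force: [-0.6, 1.3, -1.0]
grip_width: 0.0145
```

>>> step_arm --motion '[{"linear": [0, 0, -0.01], "gripper": 1, "rotation": [0, 0, 0]}, {"linear": [0, 0, -0.02], "gripper": 1, "rotation": [0, 0, 0]}, {"linear": [0, 0, -0.03], "gripper": 1, "rotation": [0, 0, 0]}, {"linear": [0, 0, -0.04], "gripper": 1, "rotation": [0, 0, 0]}, {"linear": [0, 0, -0.04], "gripper": 1, "rotation": [0, 0, 0]}, {"linear": [0, 0, -0.02], "gripper": 1, "rotation": [0, 0, 0]}, {"linear": [0, 0, 0], "gripper": 1, "rotation": [0, 0, 0]}]'

```text
clock: 7.78
position: [0.5452, -0.1521, 0.1904]
ee_rot: [[0.997, 0.075, -0.003], [0.075, -0.997, 0.0], [-0.003, -0.0, -1.0]]
ft_force: [-0.3, 0.4, -4.8]
grip_width: 0.0146
```

```bash
python3 w.py w4; python3 -c "
from h import *
p=ctrl.read_camera('scene');save(p,'s4')"
```

```text
7.775 [ 0.5452 -0.1521  0.1904] [[ 0.9971  0.0754 -0.0026]
 [ 0.0754 -0.9972  0.0002]
 [-0.0026 -0.0003 -1.    ]] [-0.3288  0.3781 -4.8152]
```

View pics/w4.png

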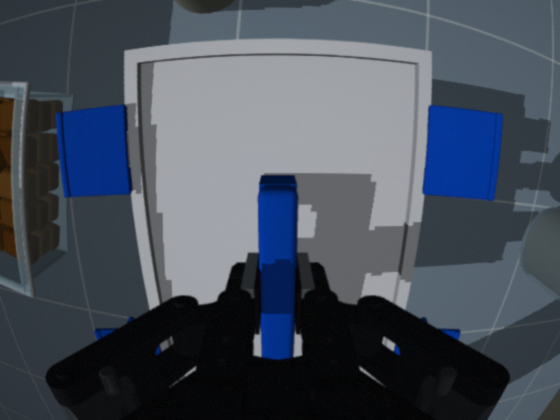

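View pics/s4.png

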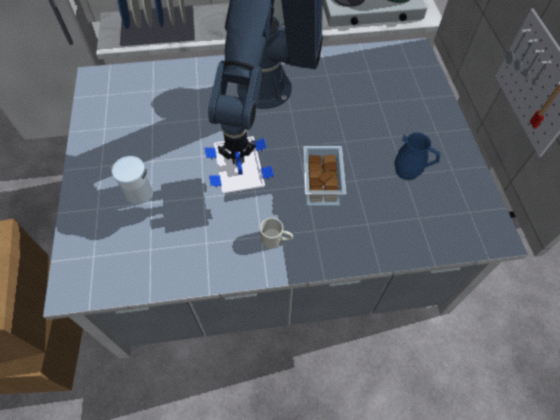

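```bash
cat > f4.py <<'E'
from h import *
import pickle
np.set_printoptions(precision=4,suppress=True)
s,p=pickle.load(open('w4.pkl','rb')); g=cv2.cvtColor(p['frame'],cv2.COLOR_RGB2GRAY)
q=cv2.cornerSubPix(g,np.float32([[126,51],[431,52]]).reshape(-1,1,2).copy(),(5,5),(-1,-1),(3,50,.01))[:,0]; print(q)
R=s['ee_rot']
for h in (0.1847,0.1797,.1747):
  W=np.array([wray(p,s,u,v,h) for u,v in q]); T=(W-s['position'])@R
  e=T[1]-T[0]; print(h,T,np.linalg.norm(e),'yaw(tool)',np.degrees(np.arctan2(-e[0],e[1])),T.mean(0))
E
python3 f4.py
```

```text
[[123.9259  50.1882]
 [430.9384  51.1045]]
0.1847 [[ 0.1093 -0.0748  0.0055]
 [ 0.1088  0.0734  0.0054]] 0.14822955764946164 yaw(tool) 0.18892779680699656 [ 0.1091 -0.0007  0.0055]
0.1797 [[ 0.1105 -0.0773  0.0105]
 [ 0.11    0.0759  0.0104]] 0.15321267512018638 yaw(tool) 0.18892779680702462 [ 0.1102 -0.0007  0.0105]
0.1747 [[ 0.1117 -0.0798  0.0155]
 [ 0.1112  0.0784  0.0154]] 0.15819579259091113 yaw(tool) 0.1889277968070107 [ 0.1114 -0.0007  0.0155]
```

>>> step_arm --motion '[{"linear": [0, 0, 0], "gripper": 1, "rotation": [0, 0, 0.1]}, {"linear": [0, 0, 0], "gripper": 1, "rotation": [0, 0, 0.1]}, {"linear": [-0.0054, -0.0449, 0], "gripper": 1, "rotation": [0, 0, 0]}, {"linear": [-0.0054, -0.0449, 0], "gripper": 1, "rotation": [0, 0, 0]}, {"linear": [-0.0054, -0.0449, 0], "gripper": 1, "rotation": [0, 0, 0]}, {"linear": [-0.0054, -0.0449, 0], "gripper": 1, "rotation": [0, 0, 0]}, {"linear": [-0.0054, -0.0449, 0], "gripper": 1, "rotation": [0, 0, 0]}, {"linear": [-0.0054, -0.0449, 0], "gripper": 1, "rotation": [0, 0, 0]}, {"linear": [-0.0027, -0.03, 0], "gripper": 1, "rotation": [0, 0, 0]}, {"linear": [0, 0, 0], "gripper": 1, "rotation": [0, 0, 0]}]'

```text
clock: 9.12
position: [0.5422, 0.1589, 0.1741]
ee_rot: [[0.991, -0.133, -0.029], [-0.133, -0.991, 0.003], [-0.029, 0.001, -1.0]]
ft_force: [-0.5, -0.9, -4.2]
grip_width: 0.0145
```

>>> step_arm --motion '[{"linear": [0.0065, -0.0065, 0], "gripper": 1, "rotation": [-0.003, 0.029, 0]}, {"linear": [0, 0, 0], "gripper": 1, "rotation": [0, 0, 0]}]'

```text
clock: 9.38
position: [0.5494, 0.1635, 0.1723]
ee_rot: [[0.991, -0.133, -0.001], [-0.133, -0.991, -0.006], [-0.001, 0.006, -1.0]]
ft_force: [0.1, 0.1, -4.0]
grip_width: 0.0144
```

>>> step_arm --motion '[{"linear": [0, -0.001, 0.01], "gripper": 1, "rotation": [0.006, -0.001, 0]}, {"linear": [0, 0, 0.015], "gripper": 1, "rotation": [0, 0, 0]}, {"linear": [0, 0, 0.012], "gripper": 1, "rotation": [0, 0, 0]}, {"linear": [0, 0, 0], "gripper": 1, "rotation": [0, 0, 0]}, {"linear": [0, 0, 0], "gripper": 1, "rotation": [0, 0, 0]}]'

```text
clock: 10.0
position: [0.5491, 0.1628, 0.1316]
ee_rot: [[0.991, -0.136, -0.004], [-0.136, -0.991, 0.0], [-0.004, 0.0, -1.0]]
ft_force: [0.2, -0.1, -3.9]
grip_width: 0.0146
```

```bash
python3 w.py w5; python3 -c "
from h import *
p=ctrl.read_camera('top');save(p,'t5')
f=p['frame'][150:320,150:360];cv2.imwrite('pics/t5z.png',cv2.resize(f[...,::-1],None,fx=3.5,fy=3.5,interpolation=3))"
```

```text
10.0 [0.5491 0.1628 0.1316] [[ 0.9908 -0.1356 -0.0036]
 [-0.1356 -0.9908  0.0004]
 [-0.0036  0.0001 -1.    ]] [ 0.183  -0.1309 -3.851 ]
```

View pics/w5.png

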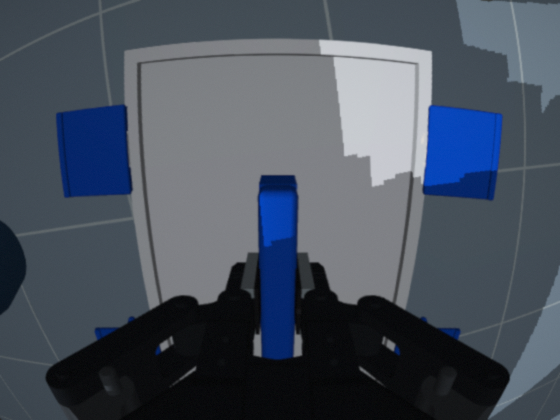

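View pics/t5z.png

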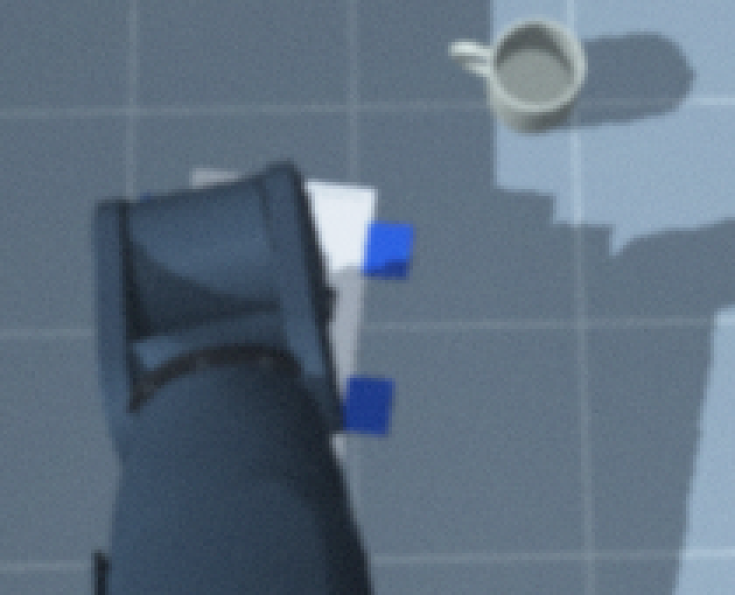

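>>> step_arm --motion '[{"linear": [0.0001, -0.0017, 0], "gripper": 1, "rotation": [0, 0.0036, -0.003]}, {"linear": [0, 0, 0], "gripper": 1, "rotation": [0, 0, 0]}]'

```text
clock: 10.35
position: [0.5498, 0.1647, 0.1324]
ee_rot: [[0.991, -0.132, 0.002], [-0.132, -0.991, 0.0], [0.002, -0.0, -1.0]]
ft_force: [0.1, -0.4, -3.5]
grip_width: 0.0146
```

>>> step_arm --motion '[{"linear": [0, 0, 0.003], "gripper": 1, "rotation": [0, -0.002, 0]}, {"linear": [0, 0, 0.003], "gripper": 1, "rotation": [0, 0, 0]}, {"linear": [0, 0, 0.003], "gripper": 1, "rotation": [0, 0, 0]}, {"linear": [0, 0, 0], "gripper": 1, "rotation": [0, 0, 0]}]'

```text
clock: 10.85
position: [0.5498, 0.1648, 0.1228]
ee_rot: [[0.991, -0.132, -0.0], [-0.132, -0.991, 0.0], [-0.0, -0.0, -1.0]]
ft_force: [-0.5, -1.1, -3.7]
grip_width: 0.0149
```

>>> step_arm --motion '[{"linear": [0, 0, 0.003], "gripper": 1, "rotation": [0, 0, 0]}, {"linear": [0, 0, 0.002], "gripper": 1, "rotation": [0, 0, 0]}, {"linear": [0, 0, 0], "gripper": 1, "rotation": [0, 0, 0]}]'

```text
clock: 11.22
position: [0.5498, 0.1648, 0.1174]
ee_rot: [[0.991, -0.132, -0.0], [-0.132, -0.991, 0.0], [-0.001, -0.0, -1.0]]
ft_force: [-0.4, -0.5, -4.1]
grip_width: 0.0145
```

>>> step_arm --motion '[{"linear": [0, 0, 0.001], "gripper": 1, "rotation": [0, 0, 0]}, {"linear": [0, 0, 0.001], "gripper": 1, "rotation": [0, 0, 0]}, {"linear": [0, 0, 0.0], "gripper": 1, "rotation": [0, 0, 0]}]'

```text
clock: 11.6
position: [0.5499, 0.1648, 0.1157]
ee_rot: [[0.991, -0.132, -0.0], [-0.132, -0.991, 0.001], [-0.0, -0.001, -1.0]]
ft_force: [-0.6, 0.1, -3.4]
grip_width: 0.0151
```

>>> step_arm --motion '[{"linear": [0, 0, 0.0015], "gripper": 1, "rotation": [0, 0, 0]}, {"linear": [0, 0, 0.0], "gripper": 1, "rotation": [0, 0, 0]}]'

```text
clock: 11.85
position: [0.5501, 0.1648, 0.1159]
ee_rot: [[0.991, -0.132, 0.001], [-0.132, -0.991, 0.001], [0.001, -0.001, -1.0]]
ft_force: [-0.5, 0.5, -3.7]
grip_width: 0.0149
```

>>> step_arm --motion '[{"linear": [0, 0, 0.003], "gripper": 1, "rotation": [0, 0, 0]}, {"linear": [0, 0, 0.0], "gripper": 1, "rotation": [0, 0, 0]}]'

```text
clock: 12.1
position: [0.5505, 0.165, 0.116]
ee_rot: [[0.991, -0.132, 0.002], [-0.132, -0.991, 0.001], [0.002, -0.001, -1.0]]
ft_force: [-0.1, -0.9, -3.1]
grip_width: 0.0147
```

>>> step_arm --motion '[{"linear": [0, 0, 0], "gripper": -1, "rotation": [0, 0, 0]}, {"linear": [0, 0, 0], "gripper": -1, "rotation": [0, 0, 0]}, {"linear": [0, 0, 0], "gripper": -1, "rotation": [0, 0, 0]}, {"linear": [0, 0, 0], "gripper": -1, "rotation": [0, 0, 0]}, {"linear": [0, 0, 0], "gripper": -1, "rotation": [0, 0, 0]}]'

```text
clock: 12.72
position: [0.551, 0.1651, 0.1158]
ee_rot: [[0.991, -0.132, 0.003], [-0.132, -0.991, 0.001], [0.003, -0.002, -1.0]]
ft_force: [0.7, -1.0, -1.0]
grip_width: 0.0854
```

>>> step_arm --motion '[{"linear": [0, 0, -0.03], "gripper": -1, "rotation": [0, -0.003, 0]}, {"linear": [0, 0, -0.05], "gripper": -1, "rotation": [0, 0, 0]}, {"linear": [0, 0, -0.05], "gripper": -1, "rotation": [0, 0, 0]}, {"linear": [0, 0, -0.03], "gripper": -1, "rotation": [0, 0, 0]}, {"linear": [0, 0, 0], "gripper": -1, "rotation": [0, 0, 0]}]'

```text
clock: 13.35
position: [0.5506, 0.1647, 0.28]
ee_rot: [[0.991, -0.132, -0.001], [-0.132, -0.991, 0.001], [-0.001, -0.001, -1.0]]
ft_force: [0.3, 0.2, 0.1]
grip_width: 0.0853
```

```bash
python3 w.py w6; python3 -c "
from h import *
p=ctrl.read_camera('scene');save(p,'s6')
f=p['frame'][100:260,220:420];cv2.imwrite('pics/s6z.png',cv2.resize(f[...,::-1],None,fx=3.5,fy=3.5,interpolation=3))"
```

```text
13.35 [0.5506 0.1647 0.28  ] [[ 0.9912 -0.132  -0.0013]
 [-0.132  -0.9912  0.0013]
 [-0.0015 -0.0011 -1.    ]] [0.328  0.1772 0.1487]
```

View pics/w6.png

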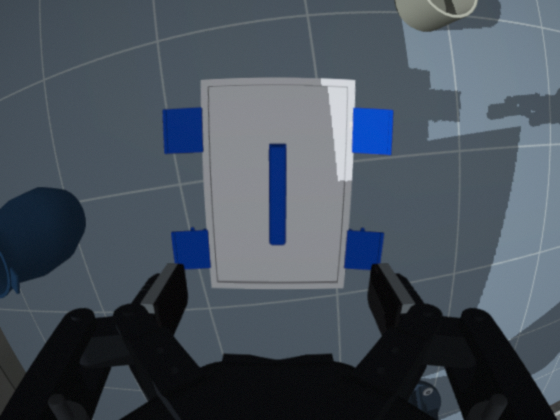

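View pics/s6z.png

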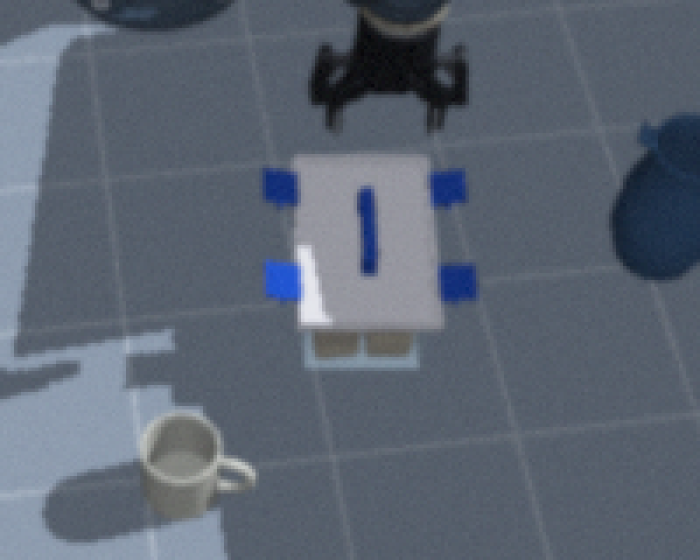

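```bash
sed -e 's/w1.pkl/w6.pkl/' -e 's/\[\[226.*\]\])/[[201,80],[355,79],[344,288],[212,290]])/' -e 's/,0.012)/,0.110)/' -e 's/h=0.047/h=0.138/' f.py > f6.py; python3 f6.py
python3 - <<'E'
from h import *
import pickle
np.set_printoptions(precision=4,suppress=True)
s,p=pickle.load(open('w6.pkl','rb'))
z=p['z_map']
for u,v in [(205,86),(348,86),(340,280),(217,282),(240,120),(320,120),(320,250),(240,250),(277,190),(183,112),(183,148),(373,112),(373,148),(192,235),(363,235)]:
    K=p['intrinsics']; dx,dy=u-K[0,2],v-K[1,2]; r=np.hypot(dx,dy); th=r/K[0,0]
    c=np.array([dx/r*np.tan(th),dy/r*np.tan(th),1])*np.median(z[v-1:v+2,u-1:u+2])
    M=p['mount']; R=s['ee_rot']; print(u,v,R@(M[:3,:3]@c+M[:3,3])+s['position'])
E
```

```text
[ 352  107   42   49 1847] [0.5997 0.0734] ((599.2889404296875, 73.27288818359375), (38.14305877685547, 42.22997283935547), 82.31260681152344)
[ 163  108   40   46 1691] [0.6226 0.2419] ((622.5726928710938, 242.20391845703125), (36.46143341064453, 40.05013656616211), 82.470458984375)
[ 270  145   16  100 1519] [0.5522 0.1656] ((550.171875, 165.600830078125), (13.569561958312988, 93.38833618164062), 82.05960845947266)
[ 171  228   39   41 1297] [0.5093 0.2566] ((509.4232482910156, 257.43682861328125), (36.9123420715332, 43.356685638427734), 82.25868225097656)
[ 345  228   39   42 1286] [0.4866 0.0894] ((486.3665466308594, 88.51959991455078), (36.78965377807617, 44.3723030090332), 82.15956115722656)
[[200.3061  79.6158]
 [354.7155  79.748 ]
 [342.3339 288.1404]
 [211.2421 287.2698]] [[0.6684 0.2245]
 [0.6487 0.0776]
 [0.4279 0.1081]
 [0.4485 0.2544]]
c [0.5484 0.1662] L 0.22190920028681474 0.22284972436962935 W 0.14821497624859614 0.1476745451315002
yaw -7.797608037889513
yaw -7.830155408393712
205 86 [0.6613 0.2208 0.1101]
348 86 [0.6431 0.0851 0.1101]
340 280 [0.4394 0.1104 0.1105]
217 282 [0.4548 0.2462 0.1103]
240 120 [0.6227 0.1926 0.105 ]
320 120 [0.6126 0.1156 0.1055]
320 250 [0.4769 0.1292 0.1053]
240 250 [0.4885 0.2143 0.1058]
277 190 [0.5563 0.1652 0.1384]
183 112 [0.6398 0.2446 0.1166]
183 148 [0.6053 0.2506 0.1163]
373 112 [0.6159 0.0655 0.1189]
373 148 [0.5814 0.0688 0.1194]
192 235 [0.5163 0.259  0.1182]
363 235 [0.4932 0.0843 0.1185]
```

>>> step_arm --motion '[{"linear": [0.02, -0.038, 0], "gripper": 1, "rotation": [0, 0, 0]}, {"linear": [0.02, -0.038, 0], "gripper": 1, "rotation": [0, 0, 0]}, {"linear": [0.02, -0.038, 0.02], "gripper": 1, "rotation": [0, 0, 0]}, {"linear": [0, 0, 0.04], "gripper": 1, "rotation": [0, 0, 0]}, {"linear": [0, 0, 0.04], "gripper": 1, "rotation": [0, 0, 0]}, {"linear": [0, 0, 0], "gripper": 1, "rotation": [0, 0, 0]}]'

```text
clock: 14.2
position: [0.6218, 0.2716, 0.163]
ee_rot: [[0.991, -0.133, -0.019], [-0.133, -0.991, -0.004], [-0.019, 0.007, -1.0]]
ft_force: [0.0, -0.3, -0.8]
grip_width: -0.0001
```

```bash
python3 w.py w7
```

```text
14.2 [0.6218 0.2716 0.163 ] [[ 0.991  -0.1327 -0.0194]
 [-0.1328 -0.9911 -0.0045]
 [-0.0187  0.007  -0.9998]] [ 0.0447 -0.2932 -0.8118]
```

View pics/w7.png

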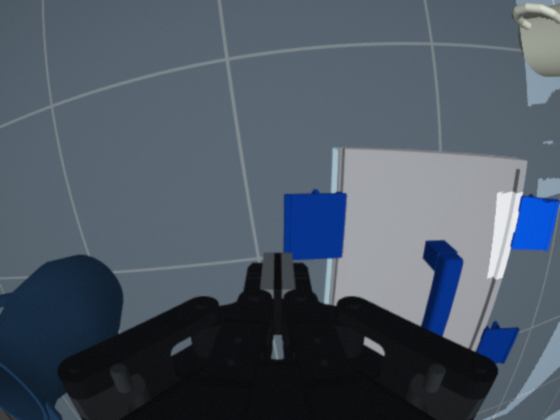

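>>> step_arm --motion '[{"linear": [0.0042, 0.0028, 0], "gripper": 1, "rotation": [0, 0.019, 0]}, {"linear": [0, 0, 0], "gripper": 1, "rotation": [-0.175, 0, 0]}, {"linear": [0, 0, 0], "gripper": 1, "rotation": [-0.175, 0, 0]}, {"linear": [0, 0, 0], "gripper": 1, "rotation": [0, 0, 0]}]'

```text
clock: 14.75
position: [0.6302, 0.2675, 0.1731]
ee_rot: [[0.991, -0.133, -0.032], [-0.136, -0.926, -0.351], [0.017, 0.352, -0.936]]
ft_force: [-0.2, -0.5, -0.1]
grip_width: 0.0003
```

>>> step_arm --motion '[{"linear": [-0.0027, -0.008, 0.021], "gripper": 1, "rotation": [0, 0.01, 0]}, {"linear": [-0.0027, -0.008, 0.021], "gripper": 1, "rotation": [0, 0, 0]}, {"linear": [0, 0, 0], "gripper": 1, "rotation": [0, 0, 0]}]'

```text
clock: 15.12
position: [0.628, 0.2678, 0.1316]
ee_rot: [[0.991, -0.137, -0.015], [-0.133, -0.93, -0.342], [0.033, 0.341, -0.939]]
ft_force: [-0.5, 0.3, 0.1]
grip_width: 0.0001
```

```bash
python3 w.py w8
```

```text
15.125 [0.628  0.2678 0.1316] [[ 0.9905 -0.1366 -0.015 ]
 [-0.1334 -0.9301 -0.3423]
 [ 0.0328  0.341  -0.9395]] [-0.4566  0.3408  0.0852]
```

View pics/w8.png

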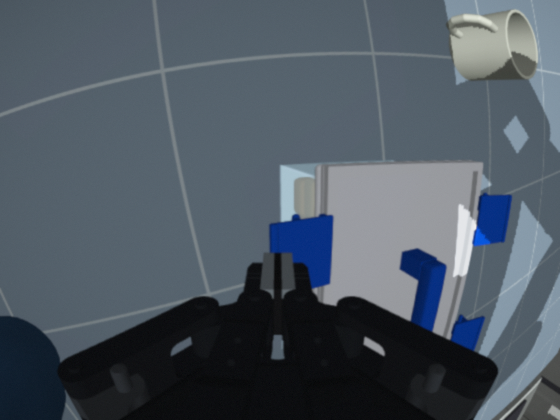

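>>> step_arm --motion '[{"linear": [-0.001, -0.0047, 0.0128], "gripper": 1, "rotation": [0, -0.033, 0]}, {"linear": [0, -0.0034, 0.0078], "gripper": 1, "rotation": [0, 0, 0]}, {"linear": [0, -0.0034, 0.0078], "gripper": 1, "rotation": [0, 0, 0]}]'

```text
clock: 15.55
position: [0.6301, 0.2691, 0.104]
ee_rot: [[0.989, -0.14, -0.044], [-0.147, -0.931, -0.333], [0.006, 0.336, -0.942]]
ft_force: [0.1, 0.6, 1.0]
grip_width: 0.0001
```

>>> step_arm --motion '[{"linear": [-0.002, -0.0003, 0.0115], "gripper": 1, "rotation": [0, 0, 0]}, {"linear": [-0.002, 0.0021, 0.0088], "gripper": 1, "rotation": [0, 0, 0]}]'

```text
clock: 15.8
position: [0.6248, 0.2611, 0.0838]
ee_rot: [[0.989, -0.14, -0.044], [-0.146, -0.931, -0.333], [0.006, 0.336, -0.942]]
ft_force: [0.4, -0.1, 1.1]
grip_width: 0.0
```

>>> step_arm --motion '[{"linear": [0, 0.0033, 0.005], "gripper": 1, "rotation": [0, 0, 0]}, {"linear": [0, 0.0037, 0.004], "gripper": 1, "rotation": [0, 0, 0]}]'

```text
clock: 16.05
position: [0.6235, 0.2528, 0.0774]
ee_rot: [[0.989, -0.139, -0.042], [-0.145, -0.933, -0.33], [0.007, 0.332, -0.943]]
ft_force: [-0.0, 8.5, 2.8]
grip_width: -0.0
```

>>> step_arm --motion '[{"linear": [0, 0.0048, 0.0025], "gripper": 1, "rotation": [0, 0, 0]}, {"linear": [0, 0.0045, 0.002], "gripper": 1, "rotation": [0, 0, 0]}]'

```text
clock: 16.3
position: [0.6222, 0.244, 0.0761]
ee_rot: [[0.989, -0.139, -0.04], [-0.145, -0.934, -0.326], [0.009, 0.329, -0.944]]
ft_force: [2.1, 10.5, 2.4]
grip_width: -0.0002
```

>>> step_arm --motion '[{"linear": [0, -0.0094, -0.0034], "gripper": 1, "rotation": [0, 0, 0]}, {"linear": [0, -0.014, -0.005], "gripper": 1, "rotation": [0, 0, 0]}, {"linear": [0, -0.01, -0.04], "gripper": 1, "rotation": [0, 0, 0]}, {"linear": [0, 0, -0.04], "gripper": 1, "rotation": [0, 0, 0]}, {"linear": [0, 0, 0], "gripper": 1, "rotation": [0, 0, 0]}]'

```text
clock: 16.92
position: [0.6302, 0.3079, 0.1501]
ee_rot: [[0.989, -0.139, -0.042], [-0.144, -0.933, -0.329], [0.007, 0.331, -0.944]]
ft_force: [-0.3, -1.3, -0.1]
grip_width: -0.0003
```

```bash
python3 w.py w9
```

```text
16.925 [0.6302 0.3079 0.1501] [[ 0.9895 -0.1385 -0.0416]
 [-0.1445 -0.9334 -0.3285]
 [ 0.0067  0.3311 -0.9436]] [-0.2687 -1.2551 -0.0607]
```

View pics/w9.png

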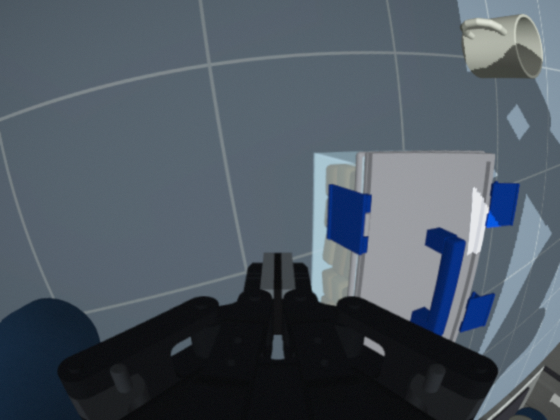

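>>> step_arm --motion '[{"linear": [0, 0.012, -0.035], "gripper": 1, "rotation": [0, 0, 0]}, {"linear": [0, 0.012, -0.035], "gripper": 1, "rotation": [0.17, 0, 0]}, {"linear": [0, 0, 0], "gripper": 1, "rotation": [0.17, 0, 0]}, {"linear": [0, 0, 0], "gripper": 1, "rotation": [0, 0, 0]}]'

```text
clock: 17.48
position: [0.6274, 0.3077, 0.2174]
ee_rot: [[0.989, -0.145, -0.003], [-0.145, -0.989, 0.003], [-0.004, -0.003, -1.0]]
ft_force: [-0.5, 0.2, -1.1]
grip_width: 0.0002
```

>>> step_arm --motion '[{"linear": [-0.019, 0.045, 0], "gripper": 1, "rotation": [0, 0, 0]}, {"linear": [-0.019, 0.045, 0], "gripper": 1, "rotation": [0, 0, 0]}, {"linear": [-0.019, 0.045, 0], "gripper": 1, "rotation": [0, 0, 0]}, {"linear": [-0.019, 0.045, 0], "gripper": 1, "rotation": [0, 0, 0]}, {"linear": [-0.019, 0.045, 0], "gripper": 1, "rotation": [0, 0, 0]}, {"linear": [-0.019, 0.045, 0], "gripper": 1, "rotation": [0, 0, 0]}, {"linear": [0, 0, 0], "gripper": 1, "rotation": [0.175, 0, 0]}, {"linear": [0, 0, 0], "gripper": 1, "rotation": [0.175, 0, 0]}, {"linear": [0, 0, 0], "gripper": 1, "rotation": [0, 0, 0]}]'

```text
clock: 18.6
position: [0.4676, 0.0513, 0.2098]
ee_rot: [[0.99, -0.137, 0.018], [-0.135, -0.934, 0.331], [-0.029, -0.33, -0.944]]
ft_force: [-0.5, -0.7, -0.6]
grip_width: -0.0
```

```bash
cat > d.py <<'E'
# usage: d.py lx ly z : gives tool-axes delta to reach lid-frame (lx,ly mm), world z mm ; also current lid coords and rotation fix to tilt
from h import *
import sys
from scipy.spatial.transform import Rotation as Ro
np.set_printoptions(precision=4,suppress=True)
s=ctrl.read_state(); R=np.array(s['ee_rot']); P=s['position']
yw=np.radians(-7.75); X=np.array([np.cos(yw),np.sin(yw),0]); Y=np.array([-np.sin(yw),np.cos(yw),0]); C=np.array([.549,.1652,0])
lx,ly,z,al=[float(a) for a in sys.argv[1:5]]   # al: tilt, signed tool-x rotation
T=C+X*lx/1e3+Y*ly/1e3; T[2]=z/1e3
R0=np.stack([X,-Y,[0,0,-1]],1); Rt=R0@Ro.from_rotvec([al,0,0]).as_matrix()
print('lid xy',(P-C)@X*1e3,(P-C)@Y*1e3,'z',P[2]*1e3,'F',s['ft_force'],s['clock'])
print('lin',R.T@(T-P),'rot',Ro.from_matrix(R.T@Rt).as_rotvec())
E
python3 d.py -62 -112.5 132 0.35
```

```text
lid xy -65.31768569738276 -123.86096981004165 z 209.77514965014004 F [-0.5498 -0.6619 -0.6298] 18.6
lin [0.0056 0.0149 0.077 ] rot [ 0.0137  0.0272 -0.0099]
```

>>> step_arm --motion '[{"linear": [0.002, 0.005, 0.026], "gripper": 1, "rotation": [0.013, 0.027, -0.01]}, {"linear": [0.002, 0.005, 0.026], "gripper": 1, "rotation": [0, 0, 0]}, {"linear": [0.002, 0.005, 0.024], "gripper": 1, "rotation": [0, 0, 0]}, {"linear": [0, 0, 0], "gripper": 1, "rotation": [0, 0, 0]}]'

```text
clock: 19.1
position: [0.4735, 0.0641, 0.1289]
ee_rot: [[0.992, -0.122, 0.033], [-0.126, -0.937, 0.327], [-0.009, -0.328, -0.945]]
ft_force: [0.3, 0.7, 0.3]
grip_width: -0.0002
```

```bash
python3 d.py -62 -112.5 118 0.35;python3 d.py -62 -113.5 102 0.35; python3 w.py w10
```

```text
lid xy -61.16207235678619 -110.31851696709458 z 128.9211842772528 F [0.3395 0.7306 0.291 ] 19.1
lin [-0.0008  0.0056  0.0096] rot [0.0156 0.0118 0.0048]
lid xy -61.16207235678619 -110.31851696709458 z 128.9211842772528 F [0.3395 0.7306 0.291 ] 19.1
lin [-0.0006  0.0118  0.0244] rot [0.0156 0.0118 0.0048]
19.1 [0.4735 0.0641 0.1289] [[ 0.9919 -0.1225  0.0326]
 [-0.1264 -0.9366  0.3267]
 [-0.0095 -0.3282 -0.9445]] [0.3395 0.7306 0.291 ]
```

View pics/w10.png

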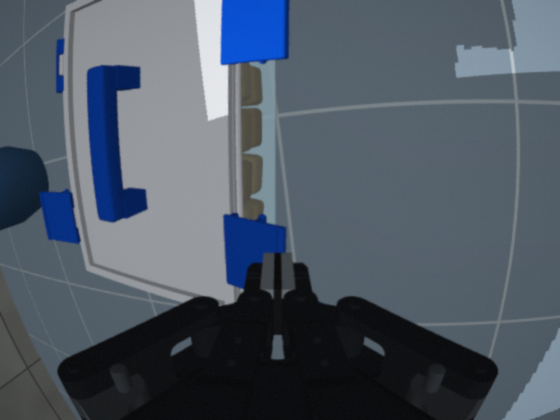

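>>> step_arm --motion '[{"linear": [-0.0006, 0.0056, 0.0096], "gripper": 1, "rotation": [0.015, 0.012, 0.005]}, {"linear": [0, 0.0034, 0.0078], "gripper": 1, "rotation": [0, 0, 0]}, {"linear": [0, 0.0034, 0.0078], "gripper": 1, "rotation": [0, 0, 0]}]'

```text
clock: 19.52
position: [0.4746, 0.0615, 0.1038]
ee_rot: [[0.991, -0.122, 0.049], [-0.132, -0.933, 0.336], [0.005, -0.34, -0.94]]
ft_force: [0.4, -0.2, 0.9]
grip_width: -0.0
```

```bash
python3 d.py -62 -105.5 84 0.35
```

```text
lid xy -59.695602641289916 -112.73990358031158 z 103.81712550767783 F [ 0.3611 -0.2315  0.9483] 19.525
lin [-0.0024 -0.0001  0.0211] rot [ 0.0033 -0.0036  0.0046]
```

>>> step_arm --motion '[{"linear": [-0.001, 0.001, 0.0115], "gripper": 1, "rotation": [0, 0, 0]}, {"linear": [-0.001, -0.002, 0.009], "gripper": 1, "rotation": [0, 0, 0]}]'

```text
clock: 19.77
position: [0.4744, 0.0698, 0.0842]
ee_rot: [[0.991, -0.122, 0.05], [-0.132, -0.933, 0.336], [0.006, -0.339, -0.941]]
ft_force: [0.6, -1.2, 1.8]
grip_width: -0.0002
```

```bash
python3 d.py -62 -96.5 77.5 0.35
```

```text
lid xy -61.09567794348783 -104.56374189151973 z 84.17966592934513 F [ 0.6388 -1.2418  1.8187] 19.775
lin [-0.0009 -0.0053  0.009 ] rot [ 0.0039 -0.0045  0.0047]
```

>>> step_arm --motion '[{"linear": [0, -0.0033, 0.005], "gripper": 1, "rotation": [0, 0, 0]}, {"linear": [0, -0.0037, 0.004], "gripper": 1, "rotation": [0, 0, 0]}, {"linear": [0, -0.0048, 0.0025], "gripper": 1, "rotation": [0, 0, 0]}, {"linear": [0, -0.0045, 0.002], "gripper": 1, "rotation": [0, 0, 0]}]'

```text
clock: 20.27
position: [0.4767, 0.0866, 0.076]
ee_rot: [[0.992, -0.118, 0.05], [-0.128, -0.936, 0.327], [0.008, -0.331, -0.944]]
ft_force: [-25.3, -73.5, 37.0]
grip_width: -0.0002
```

```bash
python3 d.py -62 -87 76 0.35
```

```text
lid xy -61.01864721899382 -87.6587160603239 z 76.01837670308626 F [-25.3393 -73.4641  36.9509] 20.275
lin [-0.001  -0.0006  0.0002] rot [ 0.0125 -0.0053  0.0091]
```

>>> step_arm --motion '[{"linear": [0, 0.0094, -0.0034], "gripper": 1, "rotation": [0, 0, 0]}, {"linear": [0, 0.014, -0.005], "gripper": 1, "rotation": [0, 0, 0]}, {"linear": [0, 0.01, -0.04], "gripper": 1, "rotation": [0, 0, 0]}, {"linear": [0, 0, -0.04], "gripper": 1, "rotation": [0, 0, 0]}, {"linear": [0, 0, 0], "gripper": 1, "rotation": [0, 0, 0]}]'

```text
clock: 20.9
position: [0.4676, 0.0241, 0.1502]
ee_rot: [[0.992, -0.119, 0.048], [-0.128, -0.936, 0.328], [0.006, -0.331, -0.943]]
ft_force: [-0.1, 0.1, -0.2]
grip_width: 0.0001
```

```bash
python3 w.py w11; python3 d.py -62 -130 210 0
```

```text
20.9 [0.4676 0.0241 0.1502] [[ 0.9917 -0.1187  0.0484]
 [-0.1281 -0.936   0.3279]
 [ 0.0063 -0.3314 -0.9435]] [-0.0733  0.0938 -0.1518]
lid xy -62.422435484453466 -150.3844564839713 z 148.8637234802015 F [-0.0601  0.316  -0.2248] 20.95
lin [ 0.0008 -0.0395 -0.0509] rot [-0.338  -0.0028  0.0079]
```

View pics/w11.png

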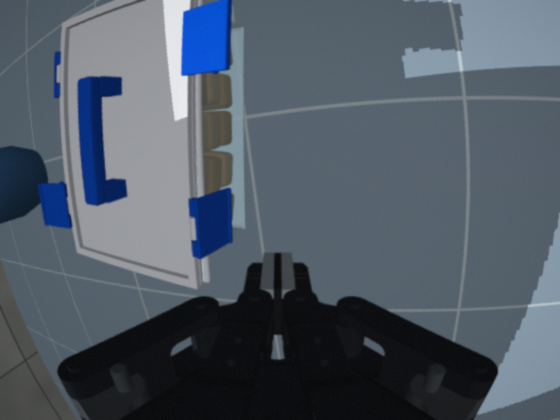

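>>> step_arm --motion '[{"linear": [0.041, 0, 0], "gripper": 1, "rotation": [0, 0, 0.008]}, {"linear": [0.042, -0.006, 0], "gripper": 1, "rotation": [0, 0, 0]}, {"linear": [0.041, -0.006, 0], "gripper": 1, "rotation": [0, 0, 0]}, {"linear": [0, 0, 0], "gripper": 1, "rotation": [0, 0, 0]}]'

```text
clock: 21.45
position: [0.5925, 0.0212, 0.1478]
ee_rot: [[0.991, -0.129, 0.039], [-0.134, -0.934, 0.331], [-0.006, -0.333, -0.943]]
ft_force: [-0.1, 0.6, -0.6]
grip_width: 0.0002
```

```bash
python3 d.py 62 -113 130 0.35
```

```text
lid xy 62.52043909739581 -136.80002567204528 z 147.82240978204086 F [-0.1034  0.5563 -0.6272] 21.45
lin [-0.0004 -0.0165  0.0247] rot [ 0.0101  0.0061 -0.0015]
```

>>> step_arm --motion '[{"linear": [0, -0.0165, 0.0, 0.0], "gripper": 1, "rotation": [0, 0, 0]}]'

```text
validation failed for argument at $.mo...
```

```bash
python3 d.py 62 -113 130 0.35
```

```text
lid xy 62.52043909739581 -136.80002567204528 z 147.82240978204086 F [-0.1034  0.5563 -0.6272] 21.45
lin [-0.0004 -0.0165  0.0247] rot [ 0.0101  0.0061 -0.0015]
```

My typo (four numbers); nothing moved. Redo.

>>> step_arm --motion '[{"linear": [0, -0.0165, 0], "gripper": 1, "rotation": [0, 0, 0]}, {"linear": [0, 0, 0.0245], "gripper": 1, "rotation": [0.01, 0.006, 0]}, {"linear": [0, 0, 0], "gripper": 1, "rotation": [0, 0, 0]}]'

```text
clock: 21.82
position: [0.5929, 0.0481, 0.1284]
ee_rot: [[0.991, -0.129, 0.041], [-0.135, -0.93, 0.341], [-0.006, -0.344, -0.939]]
ft_force: [-0.1, -0.6, 0.3]
grip_width: 0.0
```

```bash
python3 d.py 62 -113 104 0.35; python3 w.py w12
```

```text
lid xy 59.26982844551361 -110.10840921090295 z 128.35269550225684 F [-0.1008 -0.618   0.3031] 21.825
lin [0.0029 0.0111 0.0219] rot [-0.0009  0.005  -0.0023]
21.825 [0.5929 0.0481 0.1284] [[ 0.9908 -0.1289  0.0414]
 [-0.1353 -0.9302  0.3413]
 [-0.0055 -0.3438 -0.939 ]] [-0.1008 -0.618   0.3031]
```

View pics/w12.png

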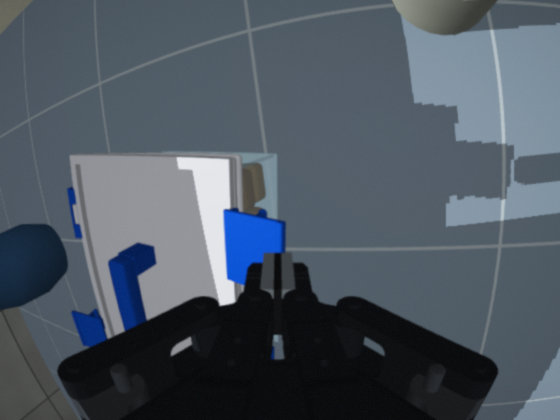

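Tip sits over clip d's outer end (255,250); a is home at left (72,212), b still open (90,328).

>>> step_arm --motion '[{"linear": [0.001, 0.0045, 0.008], "gripper": 1, "rotation": [0, 0.005, 0]}, {"linear": [0.001, 0.0037, 0.0073], "gripper": 1, "rotation": [0, 0, 0]}, {"linear": [0.001, 0.0034, 0.0073], "gripper": 1, "rotation": [0, 0, 0]}]'

```text
clock: 22.25
position: [0.5971, 0.0438, 0.1053]
ee_rot: [[0.99, -0.127, 0.052], [-0.138, -0.93, 0.34], [0.005, -0.344, -0.939]]
ft_force: [-0.0, -0.2, 0.8]
grip_width: -0.0001
```

```bash
python3 d.py 62 -105 84 0.35
```

```text
lid xy 64.04236383813182 -113.77505771612054 z 105.28853542301098 F [-0.0421 -0.2392  0.8115] 22.25
lin [-0.0022 -0.0009  0.023 ] rot [-0.0006 -0.0056 -0.0008]
```

>>> step_arm --motion '[{"linear": [-0.001, 0.001, 0.0125], "gripper": 1, "rotation": [0, 0, 0]}, {"linear": [-0.001, -0.002, 0.0095], "gripper": 1, "rotation": [0, 0, 0]}]'

```text
clock: 22.5
position: [0.5966, 0.0524, 0.0835]
ee_rot: [[0.99, -0.128, 0.052], [-0.139, -0.93, 0.339], [0.005, -0.343, -0.939]]
ft_force: [0.1, -0.3, 1.7]
grip_width: 0.0004
```

```bash
python3 d.py 62 -96.5 77.5 0.35
```

```text
lid xy 62.40038636734579 -105.34915093358377 z 83.53917566983422 F [ 0.0836 -0.2851  1.7058] 22.5
lin [-0.0005 -0.0062  0.0087] rot [-0.0006 -0.0062 -0.0017]
```

>>> step_arm --motion '[{"linear": [0, -0.0037, 0.005], "gripper": 1, "rotation": [0, 0, 0]}, {"linear": [0, -0.004, 0.0037], "gripper": 1, "rotation": [0, 0, 0]}, {"linear": [0, -0.0038, 0.002], "gripper": 1, "rotation": [0, 0, 0]}]'

```text
clock: 22.88
position: [0.5984, 0.0666, 0.0757]
ee_rot: [[0.99, -0.128, 0.051], [-0.138, -0.931, 0.337], [0.005, -0.341, -0.94]]
ft_force: [-0.3, -9.9, 2.4]
grip_width: 0.0001
```

```bash
python3 d.py 62 -89.5 76.5 0.35
```

```text
lid xy 62.25032338953337 -91.07656316173349 z 75.70708164054564 F [-0.3152 -9.8578  2.4098] 22.875
lin [-0.0003 -0.0018 -0.0002] rot [ 0.002  -0.0055 -0.0015]
```

>>> step_arm --motion '[{"linear": [0, -0.0022, 0.0006], "gripper": 1, "rotation": [0, 0, 0]}]'

```text
clock: 23.0
position: [0.5992, 0.0676, 0.0758]
ee_rot: [[0.99, -0.128, 0.053], [-0.138, -0.932, 0.334], [0.007, -0.339, -0.941]]
ft_force: [0.1, -18.6, 1.1]
grip_width: 0.0004
```

>>> step_arm --motion '[{"linear": [0, -0.0015, 0.0005], "gripper": 1, "rotation": [0, 0, 0]}]'

```text
clock: 23.12
position: [0.5996, 0.0677, 0.0757]
ee_rot: [[0.99, -0.127, 0.054], [-0.138, -0.933, 0.332], [0.008, -0.336, -0.942]]
ft_force: [-4.6, -16.1, 4.4]
grip_width: -0.0003
```

Hard stop at a steady position; retract and look.

>>> step_arm --motion '[{"linear": [0, 0.0094, -0.0034], "gripper": 1, "rotation": [0, 0, 0]}, {"linear": [0, 0.014, -0.005], "gripper": 1, "rotation": [0, 0, 0]}, {"linear": [0, 0.01, -0.04], "gripper": 1, "rotation": [0, 0, 0]}, {"linear": [0, 0, -0.04], "gripper": 1, "rotation": [0, 0, 0]}, {"linear": [0, 0, 0], "gripper": 1, "rotation": [0, 0, 0]}]'

```text
clock: 23.75
position: [0.5898, 0.0044, 0.1493]
ee_rot: [[0.99, -0.128, 0.052], [-0.138, -0.933, 0.333], [0.006, -0.337, -0.941]]
ft_force: [0.7, -0.1, 0.2]
grip_width: -0.0003
```

```bash
python3 w.py w13; python3 d.py 62 -130 220 0
```

```text
23.75 [0.5898 0.0044 0.1493] [[ 0.9905 -0.1276  0.0521]
 [-0.1377 -0.9327  0.3333]
 [ 0.0061 -0.3373 -0.9414]] [ 0.6595 -0.0788  0.1849]
lid xy 61.19764528195631 -153.34456486030814 z 147.71052915473226 F [-1.1096  0.2401  0.9447] 23.8
lin [ 0.001  -0.0464 -0.0602] rot [-0.3442 -0.0039 -0.0018]
```

View pics/w13.png

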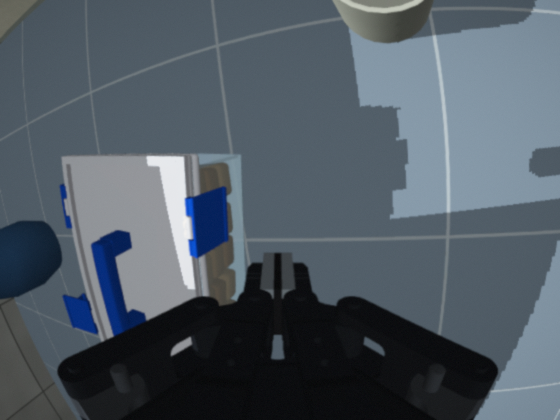

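>>> step_arm --motion '[{"linear": [0, -0.012, -0.036], "gripper": 1, "rotation": [0, 0, 0]}, {"linear": [0, -0.012, -0.036], "gripper": 1, "rotation": [-0.17, 0, 0]}, {"linear": [0, 0, 0], "gripper": 1, "rotation": [-0.17, 0, 0]}, {"linear": [0, 0, 0], "gripper": 1, "rotation": [0, 0, 0]}, {"linear": [-0.0205, -0.0465, 0], "gripper": 1, "rotation": [0, 0, 0]}, {"linear": [-0.0205, -0.0465, 0], "gripper": 1, "rotation": [0, 0, 0]}, {"linear": [-0.0205, -0.0465, 0], "gripper": 1, "rotation": [0, 0, 0]}, {"linear": [-0.0205, -0.0465, 0], "gripper": 1, "rotation": [0, 0, 0]}, {"linear": [-0.0205, -0.0465, 0], "gripper": 1, "rotation": [0, 0, 0]}, {"linear": [-0.0205, -0.0465, 0], "gripper": 1, "rotation": [0, 0, 0]}, {"linear": [0, 0, 0], "gripper": 1, "rotation": [0, 0, 0]}]'

```text
clock: 25.18
position: [0.4974, 0.3039, 0.2134]
ee_rot: [[0.99, -0.14, -0.026], [-0.139, -0.99, 0.019], [-0.029, -0.015, -0.999]]
ft_force: [-0.3, -0.3, 0.6]
grip_width: -0.0002
```

```bash
python3 d.py -62 125 210 0
```

```text
lid xy -69.78801416495772 130.50695234288173 z 213.38669438909665 F [-0.2567 -0.3302  0.5758] 25.175
lin [0.0079 0.0055 0.0031] rot [-0.0147  0.0287 -0.005 ]
```

>>> step_arm --motion '[{"linear": [0.0079, 0.0055, 0], "gripper": 1, "rotation": [-0.015, 0.029, -0.005]}, {"linear": [0, 0, 0], "gripper": 1, "rotation": [-0.175, 0, 0]}, {"linear": [0, 0, 0], "gripper": 1, "rotation": [-0.175, 0, 0]}, {"linear": [0, 0, 0], "gripper": 1, "rotation": [0, 0, 0]}]'

```text
clock: 25.68
position: [0.5068, 0.291, 0.2104]
ee_rot: [[0.99, -0.13, -0.051], [-0.139, -0.927, -0.349], [-0.002, 0.353, -0.936]]
ft_force: [1.1, -0.1, -0.8]
grip_width: 0.0002
```

```bash
python3 d.py -62 113 131 -0.35
```

```text
lid xy -58.810712004446614 118.98629543573655 z 210.43982260259926 F [ 1.0964 -0.0993 -0.7528] 25.675
lin [-0.003  -0.0224  0.0765] rot [ 0.0106  0.0038 -0.0035]
```

>>> step_arm --motion '[{"linear": [-0.001, -0.0075, 0.0255], "gripper": 1, "rotation": [0.01, 0.004, -0.003]}, {"linear": [-0.001, -0.0075, 0.0255], "gripper": 1, "rotation": [0, 0, 0]}, {"linear": [-0.001, -0.0075, 0.0235], "gripper": 1, "rotation": [0, 0, 0]}, {"linear": [0, 0, 0], "gripper": 1, "rotation": [0, 0, 0]}]'

```text
clock: 26.18
position: [0.505, 0.2817, 0.1302]
ee_rot: [[0.99, -0.132, -0.048], [-0.14, -0.934, -0.328], [-0.002, 0.332, -0.943]]
ft_force: [1.1, -0.7, 0.2]
grip_width: 0.0002
```

```bash
python3 d.py -62 113 104 -0.35; python3 w.py w14
```

```text
lid xy -59.28095234804303 109.51841610650166 z 130.2213096663476 F [ 1.1362 -0.7011  0.2115] 26.175
lin [-0.0027 -0.012   0.0236] rot [-0.0119  0.0037 -0.0045]
26.175 [0.505  0.2817 0.1302] [[ 0.9901 -0.1317 -0.0484]
 [-0.1403 -0.9341 -0.3282]
 [-0.002   0.3317 -0.9434]] [ 1.1362 -0.7011  0.2115]
```

View pics/w14.png

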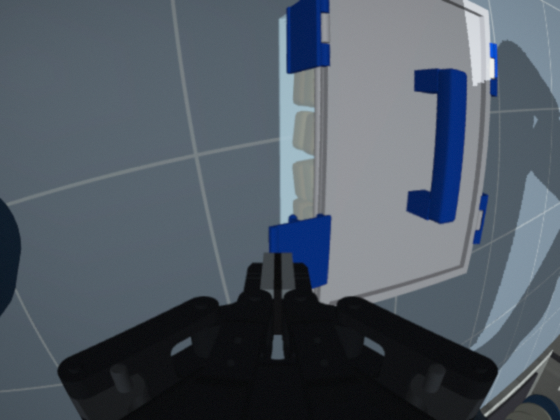

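Clips a (308,35), d (493,70) and c (481,215) are home; tip is over b (300,250).

>>> step_arm --motion '[{"linear": [-0.001, -0.005, 0.0085], "gripper": 1, "rotation": [-0.012, 0.004, -0.004]}, {"linear": [-0.001, -0.0038, 0.0075], "gripper": 1, "rotation": [0, 0, 0]}, {"linear": [-0.0007, -0.0034, 0.0075], "gripper": 1, "rotation": [0, 0, 0]}]'

```text
clock: 26.6
position: [0.5051, 0.2863, 0.1065]
ee_rot: [[0.991, -0.13, -0.04], [-0.136, -0.932, -0.336], [0.006, 0.339, -0.941]]
ft_force: [0.0, -0.1, 0.1]
grip_width: -0.0002
```

```bash
python3 d.py -62 105 84 -0.35
```

```text
lid xy -59.813582713624214 114.046741906249 z 106.51437521062604 F [ 0.0235 -0.1292  0.105 ] 26.6
lin [-0.0023  0.0009  0.0242] rot [-0.0046 -0.0053 -0.0029]
```

>>> step_arm --motion '[{"linear": [-0.001, 0.0, 0.0135], "gripper": 1, "rotation": [0, 0, 0]}, {"linear": [-0.001, 0.0018, 0.01], "gripper": 1, "rotation": [0, 0, 0]}]'

```text
clock: 26.85
position: [0.5018, 0.2769, 0.0835]
ee_rot: [[0.991, -0.129, -0.04], [-0.135, -0.932, -0.336], [0.006, 0.338, -0.941]]
ft_force: [-0.2, 0.2, 1.1]
grip_width: -0.0004
```

```bash
python3 d.py -62 96.5 77.5 -0.35
```

```text
lid xy -61.850127680646054 104.33562587683214 z 83.51225871681712 F [-0.1561  0.1809  1.0887] 26.85
lin [-0.0002  0.0053  0.0083] rot [-0.0051 -0.0058 -0.0022]
```

>>> step_arm --motion '[{"linear": [0, 0.003, 0.0048], "gripper": 1, "rotation": [0, 0, 0]}, {"linear": [0, 0.004, 0.0037], "gripper": 1, "rotation": [0, 0, 0]}, {"linear": [0, 0.0038, 0.002], "gripper": 1, "rotation": [0, 0, 0]}]'

```text
clock: 27.22
position: [0.5002, 0.2652, 0.0763]
ee_rot: [[0.991, -0.13, -0.038], [-0.135, -0.934, -0.33], [0.008, 0.332, -0.943]]
ft_force: [2.3, 7.4, -4.2]
grip_width: -0.0002
```

```bash
python3 d.py -62 89 76.5 -0.35
```

```text
lid xy -61.847893355255884 92.53738482598865 z 76.34737159397397 F [ 2.2522  7.3705 -4.2316] 27.225
lin [-0.0002  0.0034  0.001 ] rot [-0.0119 -0.0071 -0.0028]
```

>>> step_arm --motion '[{"linear": [0, 0.003, 0.001], "gripper": 1, "rotation": [0, 0, 0]}]'

```text
clock: 27.35
position: [0.4998, 0.2626, 0.0762]
ee_rot: [[0.991, -0.13, -0.037], [-0.135, -0.935, -0.328], [0.008, 0.33, -0.944]]
ft_force: [0.5, 9.8, -1.5]
grip_width: -0.0002
```

>>> step_arm --motion '[{"linear": [0, 0.002, 0.0007], "gripper": 1, "rotation": [0, 0, 0]}]'

```text
clock: 27.48
position: [0.4997, 0.2618, 0.0762]
ee_rot: [[0.991, -0.131, -0.036], [-0.135, -0.936, -0.324], [0.009, 0.326, -0.945]]
ft_force: [-0.7, 16.5, 0.2]
grip_width: -0.0
```

Stopped as with clip d (16 N). Retract, rise, and check with all cameras.

>>> step_arm --motion '[{"linear": [0, -0.0094, -0.0034], "gripper": 1, "rotation": [0, 0, 0]}, {"linear": [0, -0.014, -0.005], "gripper": 1, "rotation": [0, 0, 0]}, {"linear": [0, -0.01, -0.04], "gripper": 1, "rotation": [0, 0, 0]}, {"linear": [0, 0, -0.05], "gripper": 1, "rotation": [0, 0, 0]}, {"linear": [0, 0, -0.05], "gripper": 1, "rotation": [0, 0, 0]}, {"linear": [0, 0, 0], "gripper": 1, "rotation": [0.17, 0, 0]}, {"linear": [0, 0, 0], "gripper": 1, "rotation": [0.17, 0, 0]}, {"linear": [-0.03, 0.05, -0.03], "gripper": 1, "rotation": [0, 0, 0]}, {"linear": [-0.03, 0.05, -0.03], "gripper": 1, "rotation": [0, 0, 0]}, {"linear": [-0.03, 0.04, -0.03], "gripper": 1, "rotation": [0, 0, 0]}, {"linear": [0, 0, 0], "gripper": 1, "rotation": [0, 0, 0]}]'

```text
clock: 28.85
position: [0.401, 0.2209, 0.2974]
ee_rot: [[0.991, -0.133, 0.01], [-0.133, -0.991, 0.013], [0.008, -0.014, -1.0]]
ft_force: [0.7, 1.2, 0.6]
grip_width: -0.0001
```

```bash
python3 w.py w15; python3 - <<'E'
from h import *
for n in ['scene','top']:
    p=ctrl.read_camera(n); 
    f=p['frame'][110:250,230:400] if n=='scene' else p['frame'][170:310,130:300]
    cv2.imwrite(f'pics/{n}15.png',cv2.resize(f[...,::-1],None,fx=4,fy=4,interpolation=3)); save(p,n+'15f')
E
python3 -c "
import cv2,numpy as np
cv2.imwrite('pics/c15.png',np.hstack([cv2.resize(cv2.imread(f'pics/{n}15.png'),(400,330)) for n in('scene','top')]))"
```

```text
28.85 [0.401  0.2209 0.2974] [[ 0.9911 -0.1326  0.0099]
 [-0.1327 -0.9911  0.0126]
 [ 0.0081 -0.0138 -0.9999]] [0.7073 1.2196 0.6169]
```

View pics/w15.png

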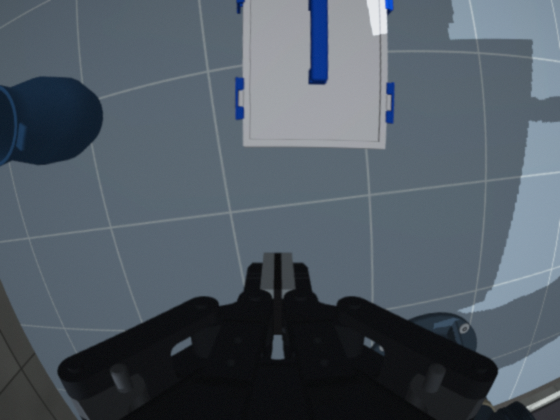

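View pics/c15.png

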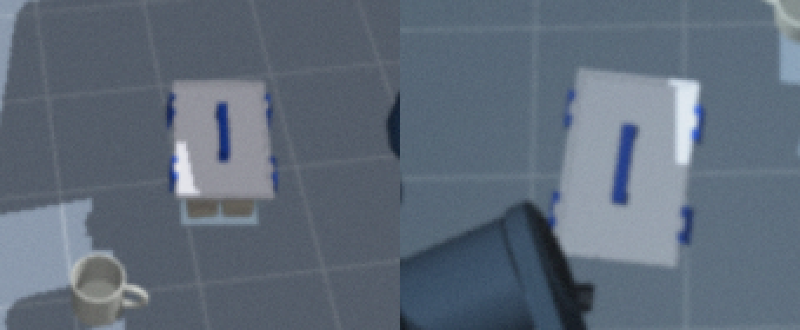

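View pics/scene15f.png

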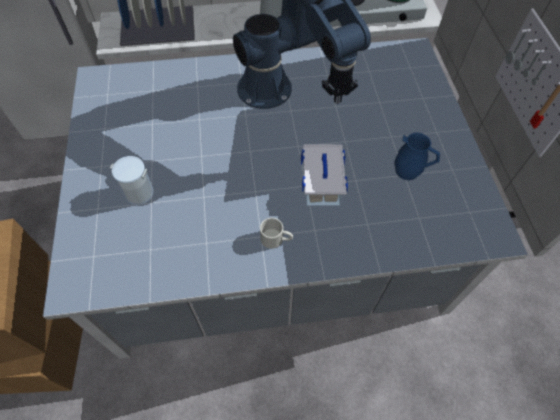

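```bash
python3 - <<'E'
from h import *
np.set_printoptions(precision=4,suppress=True)
p=ctrl.read_camera('scene'); w=cloud(p)
yw=np.radians(-7.75); X=np.array([np.cos(yw),np.sin(yw),0]); Y=np.array([-np.sin(yw),np.cos(yw),0]); C=np.array([.549,.1652,0])
d=w-C; x,y,z=d@X,d@Y,w[...,2]
m=(abs(x)<.095)&(abs(y)<.06)&(abs(y)>.015)
A=np.c_[x[m],y[m],np.ones(m.sum())]; r=np.linalg.lstsq(A,z[m],rcond=None)[0]; print('plane slopes,z',r,m.sum())
# clip extents
f=p['frame'].astype(int); b=(f[...,2]-f[...,0]>50)&(abs(x)<.12)&(abs(y)>.06)&(abs(y)<.14)
print('blue max |y|',np.sort(abs(y[b]))[-10:], b.sum())
s=ctrl.read_state();print(s['clock'],s['ft_force'])
ctrl.close_job()
E
```

```text
plane slopes,z [-0.1838  0.0337  0.1084] 1020
blue max |y| [0.0842 0.0846 0.0846 0.0848 0.0849 0.085  0.085  0.085  0.0853 0.0854] 87
29.05 [ 0.3477 -0.2604 -0.1524]
the job is handed in; nothing more can be done
```

The lid is on the box and all four clips are home; I handed the job in at about 29 s of the 64 s.

- **Lid:** I lifted it by the handle and set it in the mouth with all clips open. A wrist depth check after release read the border at 110–110.5 mm at all four corners, which is level and at the right height for a seated lid.
- **Clips:** I snapped a, then c (diagonally across), then d, then b. The last pictures from the three cameras together show all four hanging down with the arm clear. No clip edge stands more than about 85 mm out from the lid's centreline (home is 81.5 mm), and an unsnapped clip would have sprung open.
- **Bystanders:** The mug, jug and canister look unmoved in the last picture. I did not measure their positions again.

**Checks that failed or disagreed:**
- **Push on clip c:** it ran about 3 mm past home before I noticed, and the wrist force reached about 86 N. That is under the 120 N limit. Only the fingertips should have been touching, but if that push counts as pressing with the gripper's body, it is over the 40 N limit. The pushes on the other clips peaked at about 10–19 N.
- **Last tilt check:** a plane fitted to the scene camera's depth gave a slope of 0.18 along the lid. That disagrees with the earlier wrist reading and with the pictures. I put it down to other surfaces in the fit, but I handed in with the same script and did not resolve it.

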